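# Fit the hook-in lid on the dice box

## Robot

A 6-joint arm with a two-finger parallel gripper is mounted at the origin on the work surface. World frame = base frame: x ahead of the robot, y to its left, z up, the work surface at z = 0. Lengths are in m, angles in rad, forces in N, time in s.
With the tool pointing down it reaches from about 0.25 to 0.775 m from the base axis. Payload 4 kg.
Tool frame: the origin (TCP) lies at the very end of the fingers, on their centre line; the grasp point (between the pads) lies 19 mm behind it; z points along the fingers, x is the direction in which the jaws open and shut, and the axes are right-handed (so a half turn about z gives the same grasp; the last joint's range is limited). The gripper opens to 85 mm and grips with 20 to 120 N. Pads are 22 mm wide; open, the fingers measure 114 mm over their backs; the gripper's body (76 mm by 85 mm) begins 54 mm behind the grasp point. The pads swing forward as they close: fully open they stand 13 mm farther back than shut.
Start: joints at [1.118, 0.087, 1.371, -0, 1.684, -0.103], TCP at [0.188, 0.517, 0.231] pointing down, gripper open.
Joint ranges: [-3.1, 3.1], [-0.76, 2.03], [0.27, 2.55], [-1.08, 4.22], [0.17, 2.65], [-2.57, 2.57]. Speed limits (rad/s): [2.79, 2.79, 3.14, 3.14, 3.14, 3.14].

## Interface

Orientations are given as a unit quaternion [x, y, z, w].
In Python, from station import env, vision gives the robot as it stands.
- The arm moves only by the tool apply_moves, never from a script. Its argument "rows" is a list of rows, each an object with "slide": the shift along the tool's x, y, z in mm, a list of three; "delta_rot": the turn, a rotation vector about the tool's x, y, z in rad, a list of three; "gripper": the gripper command: -1 is fully open, 1 is shut, values between are in proportion. In form: [{"slide": [tx, ty, tz], "delta_rot": [rx, ry, rz], "gripper": gripper}, ...]. A call has 1 to 12 rows; each row shifts and turns the commanded pose from where the row before left it, along the tool's axes as they then stand; what a row does not reach is not made up. A row lasts 1/8 s, in which the tool goes at most 62.5 mm and 10.7 degrees, less where a joint would pass 70% of its speed; a pose out of reach is approached as far as the arm can. A call with a gripper value outside its range is refused whole. The fingers move at their own pace and stop on an object; the grip force is fixed at half the most. Time passes only in rows, so rows that do not move let the fingers close. It gives the time, the measured TCP pose, the force and the opening at its end, in the units of the state.
- env.sense(): the state, without advancing time (a new reading comes with each control period).
- vision.capture(name): name is "side" or "top"; returns a dict with "image" (480x640x3 uint8, blue, green, red), "K" (3x3 intrinsics, pixels), "xyz" and "orientation" of the camera in the world. Camera axes: x right, y down, z forward; pixel columns grow to the right and rows downward; lengths in m; the calibration is good to about 2 mm. A picture is of the moment at which its call begins. There is no depth.
- env.hand_in(): hands the job in, once; it reports no verdict.
The state is a dict: "clock": time; "qpos": joint angles; "qd": joint speeds; "joint_torque": joint torques, N m; "position": TCP position; "ee_rot": TCP orientation; "wrist_force": force on the tool from outside, world axes, zero at the start; "wrist_torque": the same for the moment, N m; "width": finger opening in m.
Only numpy, scipy, OpenCV 4.12 (cv2) and the standard library are available. Lean on these libraries where they do the work, as an engineer would, in place of code of your own. Each camera call takes 0.05 s, during which the arm holds its last target. There are 200 camera calls.

## Task

Close the dice box with its wooden lid: draw the lid right out of the bay under the dice tower, where only its yellow tongue end sticks out, lay it flat on the shelf and let go of it. Then take it up again (its rib is the handle), hook the yellow tongue under the blue lip of the box and swing the other end down until the lid lies flat and fully home inside the walls, and let go. Do not disturb the owl, the big die, the card box or the mug.

Things in the scene. Friction and masses are not known exactly. Their poses are not given: they have to be found in the camera images.
- lid_mid (a point): Centre (half-way up) of the lid's flat plate. The lid is a dark wooden board 162 mm long, 60 wide, 8 thick, plus a yellow tongue at one end, 18 mm long, 56 wide, 5 thick, level with the board's underside (180 mm over all; this point is midway along the 180). Own x points to the tongue, z up out of the top face.
- lid_tip (a point): Middle of the tongue's end face: 90 mm along the lid's own x from its middle, 2.5 mm above the lid's underside. Same axes as the lid.
- lid_rib (a point): Centre of the lid's rib, the handle for fitting it: 14 mm thick along the lid, 50 mm long across it, standing 30 mm above the top face (8 to 38 mm above the lid's underside). 15 mm from the lid's middle, away from the tongue. Same axes as the lid.
- lid: The lid as a whole, about 150 g; origin midway along it on its underside, axes as lid_mid. A pale wooden rib stands across its top as a handle. At the start it lies flat on the shelf, top side up, partly inside the bay of the tower's foot, its tongue end sticking out 65 to 85 mm, its rib inside under the bay's roof.
- dicebox: Dice box fixed to the shelf: clear walls, wooden floor, white ledges inside, blue hood at one end; a small blue die lies inside, below the ledge. Outside 197 mm long (own x), 78 wide (y); walls 6 mm thick, 53 high. Origin in the middle of its underside; own x points to the hooded end.
- seat (a point): Middle of the lid's seat in the dice box, on its ledge 45 mm above the shelf; axes as the box. The seat inside the walls is 185 mm (x) by 66 mm (y), 8 mm deep, so the seated lid's top is level with the walls. The seated lid's underside middle lies here, within the play of 2.5 mm lengthwise and 3 mm sideways.
- lip_edge (a point): Middle of the lower free edge of the blue lip, which juts 12 mm inward from the blue end wall over the seat's end, 80.5 mm along own x from the box's middle. The lip's underside is 56 mm above the shelf (11 mm above the ledge), its top 60 mm. Axes as the dice box.
- mouth (a point): Middle of the mouth of the bay in the tower's foot, on the shelf. Own x points straight out of the bay. The stainless dice tower stands, fixed, on a wooden foot 120 mm long (own x), 96 wide, 58 high; the bay in it is 84 mm wide, 50 mm high inside and 114 mm deep. The steel tower, up to 173 mm high, begins 53 mm back from the mouth.
- owl: White ceramic owl, 68 mm across, 111 mm tall, loose bystander. Origin under its middle.
- die_big: Blue glass die, 40 mm cube, loose bystander. Origin under its middle.
- cards: Red card box, 92 x 65 x 26 mm, loose bystander. Origin under its middle.
- mug: Blue mug, 80 mm across, 95 mm tall, loose bystander. Origin under its middle.
Mind the look-alikes: they are no part of the job. Leave any green or purple look-alike of the lid alone.

How it is judged:
By the outcome, as a careful person would: the job done as asked, in the order asked, and still so for the second after the job is handed in, with the robot touching nothing.
It also fails if it takes over 58 s, if anything falls off the work surface, if the arm or the gripper's body presses on something with over 40 N, if the wrist force passes 120 N, or if a joint passes its speed limit or range.

## Working session

There is one attempt and no reset: what is moved stays moved. The work goes in short steps, Python scripts to look and compute and a tool call to move; the robot and the scene stay as the last step left them, time stands still between calls to the robot, and variables do not carry over. Pictures are saved under pics/ and viewed, about 8 in all and at most 12, crops included, and the job is handed in when it is done.

Besides the shell and the picture viewer there is one more tool, called after "Emit:" as a command line: name --argument value ..., lists and objects as JSON in quotes. apply_moves: Moves the arm, as the interface text tells. Its arguments: {"type":"object","properties":{"rows":{"type":"array"}},"required":["rows"]}

```bash
ls; mkdir -p pics
python3 - <<'E'
from station import env, vision
import cv2
s=env.sense();print({k:s[k] for k in s})
for n in("top","side"):
    c=vision.capture(n);cv2.imwrite(f"pics/{n}0.png",c["image"]);print(n,c["K"],c["xyz"],c["orientation"])
E
```

```text
pics
{'clock': 0.0, 'qpos': array([ 1.11788990e+00,  8.80103665e-02,  1.37229481e+00, -1.09470867e-05,
        1.68358622e+00, -1.03114585e-01]), 'qd': array([ 8.80910579e-04,  3.19052249e-05, -1.64688840e-04,  6.06484117e-04,
       -5.94664306e-04,  3.54049399e-04]), 'joint_torque': array([-4.76794412e-04, -3.51873565e+01, -3.13267529e+01, -3.16924070e-04,
        1.07326463e-02,  2.81808786e-05]), 'position': array([0.1882804 , 0.51623445, 0.23008829]), 'ee_rot': array([ 8.19360006e-01,  5.73278170e-01, -1.00192520e-03,  5.63227824e-04]), 'wrist_force': array([-0.19856277,  1.08973807,  0.45157813]), 'wrist_torque': array([-0.00947318, -0.00755467, -0.0163655 ]), 'width': 0.08513322261679539}
top [[537.87086215   0.         319.74837253]
 [  0.         537.87086215 240.06203042]
 [  0.           0.           1.        ]] [ 0.42342112 -0.01852906  1.31851703] [-0.70097565  0.71118638 -0.03161089  0.04298618]
side [[563.42505932   0.         319.60164379]
 [  0.         563.42505932 253.0270238 ]
 [  0.           0.           1.        ]] [-0.03622522  1.18983699  1.13483366] [-0.19748724  0.88016222 -0.41912581  0.10318337]
```

View pics/top0.png

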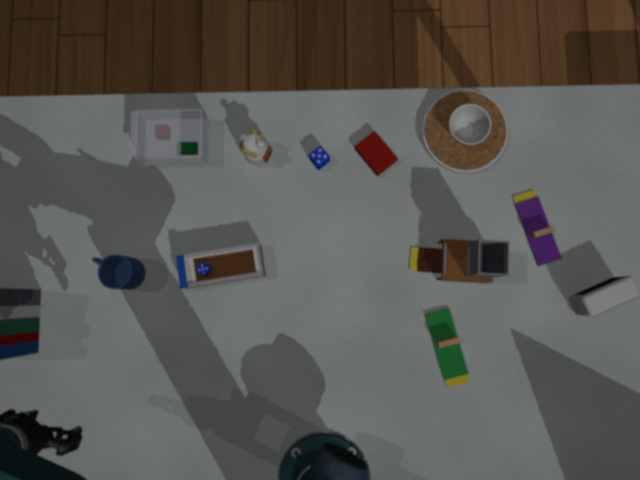

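View pics/side0.png

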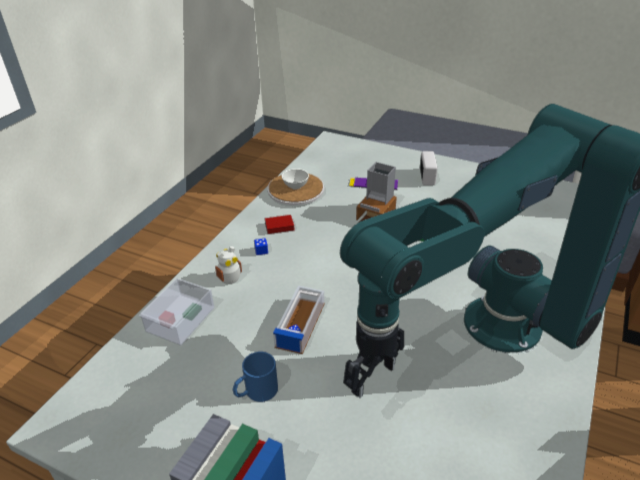

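Top view: the lid is the dark board with a yellow tongue at (414,258), sticking out of the wooden foot (468,260). Possible mix-ups are the green look-alike (447,347), the purple one (537,228), and the clear tray (168,137), which could pass for the box. The box has its blue hood at (182,271) and white walls to (262,260). I'll check both choices in one crop.

```bash
cat > h.py <<'E'
import numpy as np, cv2
from scipy.spatial.transform import Rotation as R
from station import env, vision
def ray(c,uv):
    d=np.linalg.inv(c["K"])@np.array([uv[0],uv[1],1.]); return np.array(c["xyz"]), R.from_quat(c["orientation"]).apply(d)
def onz(c,uv,z):
    o,d=ray(c,uv); return o+d*(z-o[2])/d[2]
def proj(c,p):
    q=R.from_quat(c["orientation"]).inv().apply(np.array(p)-c["xyz"]); q=c["K"]@q; return q[:2]/q[2]
def mask(c,roi,lo,hi):
    x0,y0,x1,y1=roi; h=cv2.cvtColor(c["image"],cv2.COLOR_BGR2HSV)
    m=np.zeros(h.shape[:2],np.uint8); m[y0:y1,x0:x1]=cv2.inRange(h[y0:y1,x0:x1],np.array(lo),np.array(hi)); return m
def rect(m):
    cs,_=cv2.findContours(m,cv2.RETR_EXTERNAL,cv2.CHAIN_APPROX_NONE); k=max(cs,key=cv2.contourArea)
    return cv2.boxPoints(cv2.minAreaRect(k)), cv2.contourArea(k)
E
python3 - <<'E'
from h import *
c=vision.capture("top");im=c["image"]
a=cv2.resize(im[225:300,395:520],None,fx=6,fy=4*1.0,interpolation=cv2.INTER_CUBIC)
a=cv2.resize(im[230:290,395:520],(750,360),interpolation=cv2.INTER_CUBIC)
b=cv2.resize(im[238:294,168:273],(420*3//2,336*1),interpolation=cv2.INTER_CUBIC)[:230*2,:]
b=cv2.copyMakeBorder(b,0,0,0,750-630,cv2.BORDER_CONSTANT)
o=np.vstack([a[:264+96],b]);o=cv2.resize(o,(600,557));cv2.imwrite("pics/crop1.png",o)
def show(n,roi,lo,hi,z):
    p,A=rect(mask(c,roi,lo,hi));print(n,A);[print(np.round(q,1),np.round(onz(c,q,z),4)) for q in p]
show("yellow",(400,240,440,275),(20,120,80),(35,255,255),.005)
show("lip",(170,240,200,300),(100,120,60),(125,255,255),.06)
show("foot",(436,230,520,290),(5,80,60),(20,255,255),.058)
E
```

```text
yellow 136.0
[409.3 268.9] [ 0.4888 -0.2154  0.005 ]
[410.5 246.9] [ 0.5425 -0.2201  0.005 ]
[418.1 247.3] [ 0.5411 -0.2387  0.005 ]
[416.9 269.3] [ 0.4875 -0.2339  0.005 ]
lip 186.0
[175.4 255.5] [0.5256 0.3415 0.06  ]
[182.3 254.6] [0.5275 0.3253 0.06  ]
[186.7 286.8] [0.4517 0.314  0.06  ]
[179.8 287.7] [0.4498 0.33   0.06  ]
foot 557.5
[440.9 279. ] [ 0.4616 -0.2801  0.058 ]
[447. 247.] [ 0.5362 -0.2972  0.058 ]
[496.5 256.5] [ 0.5121 -0.4116  0.058 ]
[490.4 288.5] [ 0.4379 -0.3938  0.058 ]
```

View pics/crop1.png

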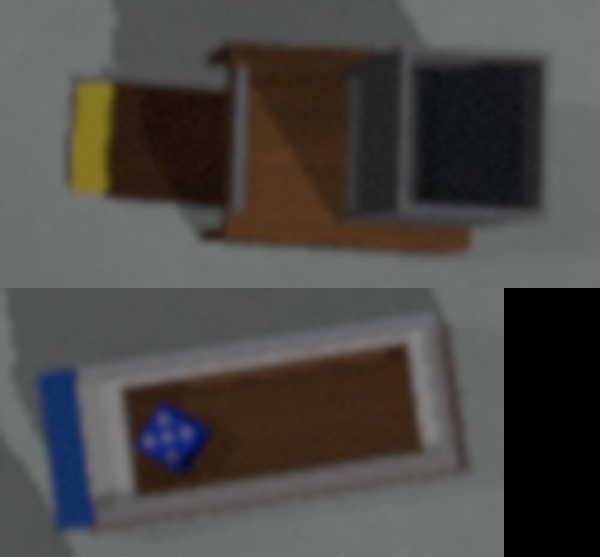

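The crop confirms it: the tongue is at (90,135), on a dark board running into the foot, and the box's hood is at the left. Next I'll refine the lid and box poses.

```bash
cat >> h.py <<'E'
def edge(c,p,q,n=25,w=5):
    """fit a line to the strongest gradient along normals of segment p-q (pixels, subpixel); returns two fitted endpoints + rms"""
    g=cv2.GaussianBlur(c["image"].astype(np.float32),(0,0),.8)
    p,q=np.array(p,float),np.array(q,float);t=(q-p)/np.linalg.norm(q-p);nn=np.array([-t[1],t[0]]);s=np.arange(-w,w+.01,.25);P=[]
    for a in np.linspace(.08,.92,n):
        m=p+a*(q-p);xy=(m+s[:,None]*nn).astype(np.float32)
        v=cv2.remap(g,xy[None,:,0],xy[None,:,1],cv2.INTER_LINEAR)[0]
        d=np.abs(np.gradient(v,axis=0)).sum(1);k=d>.6*d.max();k&=np.abs(s-s[d.argmax()])<1.5
        P.append(m+nn*(s[k]*d[k]).sum()/d[k].sum())
    P=np.array(P,np.float32);L=cv2.fitLine(P,cv2.DIST_HUBER,0,.01,.01).ravel();dv,o=L[:2].astype(float),L[2:].astype(float)
    r=np.abs((P-o)@np.array([-dv[1],dv[0]]));return o+dv*((p-o)@dv),o+dv*((q-o)@dv),np.median(r)
def hdg(a,b): return np.degrees(np.arctan2(b[1]-a[1],b[0]-a[0]))
E
python3 - <<'E'
from h import *
c=vision.capture("top")
def go(n,p,q,z,w=4):
    a,b,r=edge(c,p,q,w=w);A,B=onz(c,a,z),onz(c,b,z);print(n,a.round(1),b.round(1),A.round(4),B.round(4),"hdg %.1f rms %.2f"%(hdg(A,B),r));return A,B
f=lambda x,y:(395+x/4.8-.4,230+y/4.8-.4)
g=lambda x,y:(168+x/4.8-.4,238+(y-288)/4.8-.4)
go("lid up edge",f(225,92),f(115,84),.008,2)
go("lid lo edge",f(225,203),f(112,194),.008,2)
go("tongue end",f(73,85),f(70,188),.005,2)
go("tongue/board",f(113,85),f(109,192),.008,2)
go("mouth",f(230,50),f(226,238),.058,2)
go("foot lo",f(465,250),f(230,240),.058,2)
go("hood outer",g(40,376),g(60,526),.06,3)
go("lip edge",g(76,372),g(94,526),.06,3)
go("box far top",g(434,318),g(78,372),.053,3)
go("box near top",g(464,466),g(98,526),.053,3)
go("box end",g(434,320),g(464,464),.053,3)
E
```

```text
lid up edge [441.5 248.6] [418.6 246.5] [ 0.537  -0.2948  0.008 ] [ 0.543  -0.2394  0.008 ] hdg 83.8 rms 0.09
lid lo edge [441.4 272.8] [417.9 270.8] [ 0.4781 -0.2924  0.008 ] [ 0.4837 -0.2356  0.008 ] hdg 84.4 rms 0.06
tongue end [410.8 247.4] [409.1 268.8] [ 0.5413 -0.2207  0.005 ] [ 0.4891 -0.2149  0.005 ] hdg 173.6 rms 0.04
tongue/board [418.  247.3] [416.3 269.5] [ 0.541  -0.2378  0.008 ] [ 0.4869 -0.232   0.008 ] hdg 173.9 rms 0.15
mouth [443.6 240.1] [441.8 279.2] [ 0.5526 -0.29    0.058 ] [ 0.4611 -0.2824  0.058 ] hdg 175.3 rms 0.24
foot lo [491.4 282.9] [442.5 280.3] [ 0.4508 -0.3969  0.058 ] [ 0.4584 -0.2838  0.058 ] hdg 86.2 rms 0.08
hood outer [175.1 256.1] [179.8 287.2] [0.5242 0.3423 0.06  ] [0.4509 0.3301 0.06  ] hdg -170.5 rms 0.10
lip edge [183.1 255.1] [187.2 287.2] [0.5261 0.3234 0.06  ] [0.4508 0.3126 0.06  ] hdg -171.8 rms 0.06
box far top [258.  243.8] [183.7 254. ] [0.5511 0.1474 0.053 ] [0.5295 0.3239 0.053 ] hdg 97.0 rms 0.76
box near top [264.  272.9] [187.7 285.4] [0.4819 0.1334 0.053 ] [0.455  0.3133 0.053 ] hdg 98.5 rms 1.10
box end [260.9 243.8] [265.6 274.1] [0.5508 0.1405 0.053 ] [0.4791 0.1296 0.053 ] hdg -171.4 rms 0.12
```

Emit:
apply_moves --rows '[{"slide": [0,0,0],"delta_rot": [0,0,0.1655],"gripper": -1},{"slide": [0,0,0],"delta_rot": [0,0,0.1655],"gripper": -1},{"slide": [0,0,0],"delta_rot": [0,0,0.1655],"gripper": -1},{"slide": [0,0,0],"delta_rot": [0,0,0.1655],"gripper": -1},{"slide": [0,0,0],"delta_rot": [0,0,0.1655],"gripper": -1},{"slide": [0,0,0],"delta_rot": [0,0,0.1655],"gripper": -1},{"slide": [0,0,0],"delta_rot": [0,0,0.1655],"gripper": -1},{"slide": [0,0,0],"delta_rot": [0,0,0.1655],"gripper": -1},{"slide": [29,52,0],"delta_rot": [0,0,0],"gripper": -1},{"slide": [29,52,0],"delta_rot": [0,0,0],"gripper": -1},{"slide": [29,52,0],"delta_rot": [0,0,0],"gripper": -1},{"slide": [29,52,0],"delta_rot": [0,0,0],"gripper": -1}]'

```text
clock: 1.7
position: [0.2828, 0.2961, 0.2312]
ee_rot: [0.999, -0.051, 0.0, -0.0]
wrist_force: [0.8, -0.0, -0.2]
width: 0.0857
```

Emit:
apply_moves --rows '[{"slide": [29,52,0],"delta_rot": [0,0,0],"gripper": -1},{"slide": [29,52,0],"delta_rot": [0,0,0],"gripper": -1},{"slide": [29,52,0],"delta_rot": [0,0,0],"gripper": -1},{"slide": [29,52,0],"delta_rot": [0,0,0],"gripper": -1},{"slide": [29,52,0],"delta_rot": [0,0,0],"gripper": -1},{"slide": [29,52,0],"delta_rot": [0,0,0],"gripper": -1},{"slide": [28,52,0],"delta_rot": [0,0,0],"gripper": -1},{"slide": [28,52,0],"delta_rot": [0,0,0],"gripper": -1},{"slide": [28,52,0],"delta_rot": [0,0,0],"gripper": -1},{"slide": [27,51,0],"delta_rot": [0,0,0],"gripper": -1},{"slide": [0,0,0],"delta_rot": [0,0,0],"gripper": -1}]'

```text
clock: 3.08
position: [0.5127, -0.251, 0.2289]
ee_rot: [0.999, -0.054, -0.002, -0.0]
wrist_force: [-0.7, 0.0, -0.5]
width: 0.0851
```

```bash
cat >> h.py <<'E'
def to(p,x_deg=None):
    """remaining slide (mm) in tool axes to world point p, and tool-z turn to put tool x at x_deg (tool down)"""
    s=env.sense();r=R.from_quat(s["ee_rot"]);m=r.as_matrix()
    print("t %.2f pos"%s["clock"],s["position"].round(4),"toolx hdg %.1f tilt z"%np.degrees(np.arctan2(m[1,0],m[0,0])),m[:,2].round(3),"w %.4f F"%s["width"],s["wrist_force"].round(1),"T",s["wrist_torque"].round(2))
    if p is not None: print("slide mm",(r.inv().apply(np.array(p)-s["position"])*1e3).round(1), "turn", None if x_deg is None else round(-np.radians((x_deg-np.degrees(np.arctan2(m[1,0],m[0,0]))+180)%360-180),4))
E
python3 -c "
from h import *
to([.512,-.248,.03],-5.9)"
```

```text
t 3.08 pos [ 0.5127 -0.251   0.2289] toolx hdg -6.2 tilt z [-0.003  0.001 -1.   ] w 0.0851 F [-0.7  0.  -0.5] T [ 0.04  0.02 -0.05]
slide mm [ -0.4  -2.8 198.9] turn -0.0046
```

Emit:
apply_moves --rows '[{"slide": [0,-1,55],"delta_rot": [0,0,0],"gripper": -1},{"slide": [0,-1,55],"delta_rot": [0,0,0],"gripper": -1},{"slide": [0,-1,55],"delta_rot": [0,0,0],"gripper": -1},{"slide": [0,0,40],"delta_rot": [0,0,0],"gripper": -1},{"slide": [0,0,10],"delta_rot": [0,0,0],"gripper": -1},{"slide": [0,0,6],"delta_rot": [0,0,0],"gripper": -1},{"slide": [0,0,3],"delta_rot": [0,0,0],"gripper": -1},{"slide": [0,0,0],"delta_rot": [0,0,0],"gripper": -1}]'

```text
clock: 4.08
position: [0.5139, -0.2452, 0.0089]
ee_rot: [0.999, -0.051, 0.001, 0.001]
wrist_force: [-0.2, -0.2, -0.8]
width: 0.0855
```

Run:
```python
from h import *
to([.512,-.248,.002],-5.9)
t=vision.capture("top")["image"][190:320,360:560];s=vision.capture("side")["image"][140:270,300:500]
cv2.imwrite("pics/grip1.png",cv2.resize(np.vstack([t,s]),(400*1,520),interpolation=cv2.INTER_CUBIC))
```

```text
t 4.08 pos [ 0.5139 -0.2452  0.0089] toolx hdg -5.9 tilt z [ 0.003 -0.001 -1.   ] w 0.0855 F [-0.2 -0.2 -0.8] T [-0.02 -0.02  0.01]
slide mm [-1.6  3.   6.9] turn 0.0
```

View pics/grip1.png

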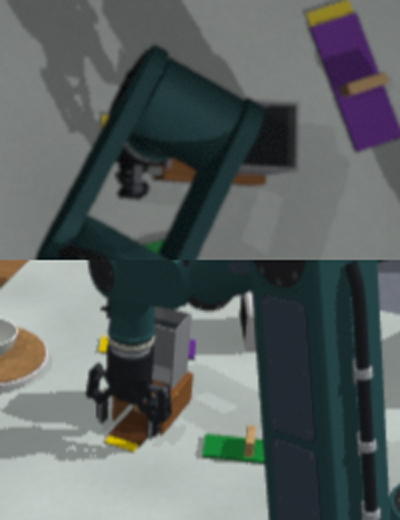

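The side view shows the fingers astride the board at (130,420), with the tongue ahead of them at (122,442). The arm hides the top view. I'll lower and close.

Emit:
apply_moves --rows '[{"slide": [-1,2,6],"delta_rot": [0,0,0],"gripper": -1},{"slide": [0,0,0],"delta_rot": [0,0,0],"gripper": -0.2},{"slide": [0,0,0],"delta_rot": [0,0,0],"gripper": 0},{"slide": [0,0,0],"delta_rot": [0,0,0],"gripper": 0.2},{"slide": [0,0,0],"delta_rot": [0,0,0],"gripper": 0.2},{"slide": [0,0,0],"delta_rot": [0,0,0],"gripper": 0.2},{"slide": [0,0,0],"delta_rot": [0,0,0],"gripper": 0.2}]'

```text
clock: 5.05
position: [0.5121, -0.2468, 0.002]
ee_rot: [0.999, -0.051, 0.0, 0.0]
wrist_force: [-1.1, -0.2, 5.4]
width: 0.0563
```

Emit:
apply_moves --rows '[{"slide": [0,0,0],"delta_rot": [0,0,0],"gripper": 0.2},{"slide": [0,-6,0],"delta_rot": [0,0,0],"gripper": 0.2},{"slide": [0,-6,0],"delta_rot": [0,0,0],"gripper": 0.2},{"slide": [0,0,0],"delta_rot": [0,0,0],"gripper": 0.2}]'

```text
clock: 5.55
position: [0.5136, -0.2344, 0.0019]
ee_rot: [0.999, -0.051, 0.001, 0.0]
wrist_force: [0.4, -1.6, 5.7]
width: 0.0562
```

Run:
```python
from h import *
to(None)
c=vision.capture("side");m=mask(c,(340,195,385,235),(20,120,80),(35,255,255));p,A=rect(m);print(A,[onz(c,q,.005).round(4) for q in p])
s=c["image"][160:250,320:440]
cv2.imwrite("pics/grip2.png",cv2.resize(s,(600,450),interpolation=cv2.INTER_CUBIC))
```

```text
t 5.55 pos [ 0.5136 -0.2344  0.0019] toolx hdg -5.9 tilt z [ 0.001 -0.001 -1.   ] w 0.0562 F [ 0.4 -1.6  5.7] T [-0.28  0.11  0.01]
37.0 [array([ 0.5391, -0.2067,  0.005 ]), array([ 0.5442, -0.2303,  0.005 ]), array([ 0.49  , -0.2254,  0.005 ]), array([ 0.4855, -0.2021,  0.005 ])]
```

View pics/grip2.png

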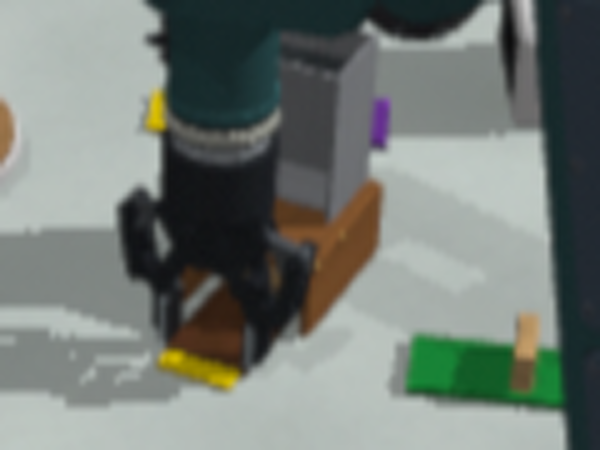

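Picture: the tongue at (200,368) sticks out ahead of the closed fingers and moved with them. I'll draw it out.

Emit:
apply_moves --rows '[{"slide": [0,-12,0],"delta_rot": [0,0,0],"gripper": 0.2},{"slide": [0,-18,0],"delta_rot": [0,0,0],"gripper": 0.2},{"slide": [0,-18,0],"delta_rot": [0,0,0],"gripper": 0.2},{"slide": [0,-18,0],"delta_rot": [0,0,0],"gripper": 0.2},{"slide": [0,-18,0],"delta_rot": [0,0,0],"gripper": 0.2},{"slide": [0,-18,0],"delta_rot": [0,0,0],"gripper": 0.2},{"slide": [0,-18,0],"delta_rot": [0,0,0],"gripper": 0.2},{"slide": [0,-18,0],"delta_rot": [0,0,0],"gripper": 0.2},{"slide": [0,-12,0],"delta_rot": [0,0,0],"gripper": 0.2},{"slide": [0,0,0],"delta_rot": [0,0,0],"gripper": 0.2}]'

```text
clock: 6.85
position: [0.5289, -0.0835, 0.0019]
ee_rot: [0.999, -0.051, 0.001, -0.001]
wrist_force: [0.2, 2.2, 6.5]
width: 0.0563
```

Emit:
apply_moves --rows '[{"slide": [0,0,0],"delta_rot": [0,0,0],"gripper": 0},{"slide": [0,0,0],"delta_rot": [0,0,0],"gripper": -0.5},{"slide": [0,0,0],"delta_rot": [0,0,0],"gripper": -1},{"slide": [0,0,0],"delta_rot": [0,0,0],"gripper": -1},{"slide": [0,0,0],"delta_rot": [0,0,0],"gripper": -1},{"slide": [0,0,0],"delta_rot": [0,0,0],"gripper": -1},{"slide": [0,0,-10],"delta_rot": [0,0,0],"gripper": -1},{"slide": [0,0,-30],"delta_rot": [0,0,0],"gripper": -1},{"slide": [0,0,-50],"delta_rot": [0,0,0],"gripper": -1},{"slide": [0,0,-50],"delta_rot": [0,0,0],"gripper": -1}]'

```text
clock: 8.1
position: [0.5282, -0.0854, 0.1433]
ee_rot: [0.999, -0.052, 0.0, -0.0]
wrist_force: [0.5, -0.6, 0.1]
width: 0.0855
```

Run:
```python
from h import *
to(None)
c=vision.capture("top");d=vision.capture("side")
cv2.imwrite("pics/out.png",np.vstack([c["image"][150:350,260:560],d["image"][140:340,220:520]]))
for k,cc,roi in(("top",c,(300,200,450,300)),("side",d,(240,190,385,330))):
    m=mask(cc,roi,(20,120,80),(35,255,255))
    cs=[x for x in cv2.findContours(m,0,1)[0] if cv2.contourArea(x)>8]
    for x in cs: print(k,cv2.contourArea(x),[onz(cc,q,.005).round(4) for q in cv2.boxPoints(cv2.minAreaRect(x))],cv2.boundingRect(x))
```

```text
t 8.10 pos [ 0.5282 -0.0854  0.1433] toolx hdg -5.9 tilt z [ 0.  0. -1.] w 0.0855 F [ 0.5 -0.6  0.1] T [ 0.   -0.04 -0.02]
top 68.0 [array([ 0.5031, -0.0543,  0.005 ]), array([ 0.5374, -0.0549,  0.005 ]), array([ 0.5371, -0.0721,  0.005 ]), array([ 0.5028, -0.0714,  0.005 ])] (343, 250, 8, 15)
side 70.5 [array([ 0.5554, -0.0555,  0.005 ]), array([ 0.561 , -0.0795,  0.005 ]), array([ 0.5031, -0.0762,  0.005 ]), array([ 0.4981, -0.0525,  0.005 ])] (328, 254, 18, 9)
```

View pics/out.png

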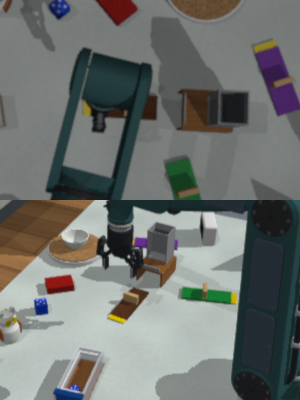

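The lid is out and lying flat, with the rib at side crop (132,296) and nothing touching it. I'll turn the gripper and pull back to get a clear top view.

Emit:
apply_moves --rows '[{"slide": [0,0,0],"delta_rot": [0,0,-0.1745],"gripper": -1},{"slide": [0,0,0],"delta_rot": [0,0,-0.1745],"gripper": -1},{"slide": [0,0,0],"delta_rot": [0,0,-0.1745],"gripper": -1},{"slide": [0,0,0],"delta_rot": [0,0,-0.1745],"gripper": -1},{"slide": [0,0,0],"delta_rot": [0,0,-0.1745],"gripper": -1},{"slide": [0,0,0],"delta_rot": [0,0,-0.1745],"gripper": -1},{"slide": [0,0,0],"delta_rot": [0,0,-0.1745],"gripper": -1},{"slide": [0,0,0],"delta_rot": [0,0,-0.1745],"gripper": -1},{"slide": [0,0,0],"delta_rot": [0,0,-0.1745],"gripper": -1},{"slide": [0,-55,0],"delta_rot": [0,0,0],"gripper": -1},{"slide": [0,-55,0],"delta_rot": [0,0,0],"gripper": -1},{"slide": [0,-55,0],"delta_rot": [0,0,0],"gripper": -1}]'

```text
clock: 9.7
position: [0.3626, -0.0682, 0.1412]
ee_rot: [0.743, 0.67, -0.0, -0.0]
wrist_force: [-1.4, -0.3, 0.7]
width: 0.0854
```

Emit:
apply_moves --rows '[{"slide": [0,-50,0],"delta_rot": [0,0,0],"gripper": -1},{"slide": [0,0,0],"delta_rot": [0,0,0],"gripper": -1}]'

```text
clock: 9.95
position: [0.3122, -0.0627, 0.1411]
ee_rot: [0.743, 0.669, 0.0, 0.001]
wrist_force: [0.2, -0.1, 0.9]
width: 0.0852
```

Run:
```python
from h import *
to(None)
c=vision.capture("top");x0,y0=325,215;np.save("c.npy",c,allow_pickle=True)
cv2.imwrite("pics/lid.png",cv2.resize(c["image"][y0:y0+75,x0:x0+120],(720,450),interpolation=cv2.INTER_CUBIC))
```

```text
t 9.95 pos [ 0.3122 -0.0627  0.1411] toolx hdg 84.0 tilt z [ 0.001 -0.001 -1.   ] w 0.0852 F [ 0.2 -0.1  0.9] T [-0.02 -0.04  0.01]
```

View pics/lid.png

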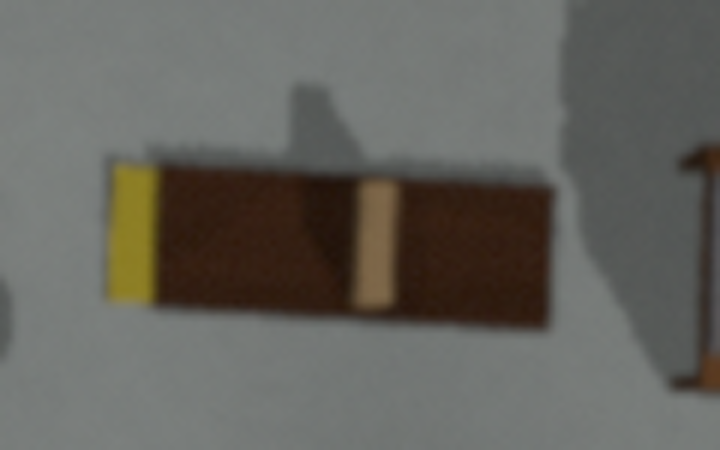

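The lid is clear: tongue at (133,232), rib at (377,243), tail end at x=550. I'll measure it, and the box again with the same routine.

Run:
```python
from h import *
c=np.load("c.npy",allow_pickle=True).item()
f=lambda x,y:(325+(x+.5)/6-.5,215+(y+.5)/6-.5)
def go(n,p,q,z,w=2):
    a,b,r=edge(c,p,q,w=w);A,B=onz(c,a,z),onz(c,b,z);print(n,A.round(4),B.round(4),"hdg %.1f rms %.2f"%(hdg(A,B),r));return A,B
go("up",f(545,187),f(165,166),.008);go("lo",f(545,326),f(160,303),.008)
a=go("tongue end",f(111,165),f(107,300),.005);go("tail",f(552,187),f(548,325),.008)
go("rib L",f(360,180),f(355,305),.038);go("rib R",f(399,180),f(394,305),.038)
p,A=rect(mask(c,(370,230,400,275),(5,60,120),(22,160,255)));print("rib",A,onz(c,p.mean(0),.038))
g=lambda x,y:(168+x/4.8-.4,238+(y-288)/4.8-.4)
for k in range(2):
    go("hood outer",g(40,376),g(60,526),.06,3);go("lip edge",g(76,372),g(94,526),.06,3);go("box end",g(434,320),g(464,464),.053,3)
    c=vision.capture("top")
```

```text
up [ 0.5459 -0.2317  0.008 ] [ 0.5572 -0.0775  0.008 ] hdg 85.8 rms 0.24
lo [ 0.4866 -0.2297  0.008 ] [ 0.4979 -0.0741  0.008 ] hdg 85.8 rms 0.05
tongue end [ 0.5567 -0.0572  0.005 ] [ 0.5017 -0.0524  0.005 ] hdg 175.0 rms 0.09
tail [ 0.5448 -0.2351  0.008 ] [ 0.4887 -0.2318  0.008 ] hdg 176.7 rms 0.08
rib L [ 0.546  -0.1538  0.038 ] [ 0.4963 -0.1496  0.038 ] hdg 175.1 rms 0.08
rib R [ 0.5458 -0.168   0.038 ] [ 0.4961 -0.165   0.038 ] hdg 176.6 rms 0.09
rib 34.5 [ 0.52093595 -0.15918941  0.038     ]
hood outer [0.5242 0.3422 0.06  ] [0.4508 0.3304 0.06  ] hdg -170.9 rms 0.11
lip edge [0.5261 0.3233 0.06  ] [0.4508 0.3124 0.06  ] hdg -171.8 rms 0.08
box end [0.5508 0.1406 0.053 ] [0.4791 0.1296 0.053 ] hdg -171.3 rms 0.13
hood outer [0.5243 0.3422 0.06  ] [0.4508 0.3304 0.06  ] hdg -170.9 rms 0.10
lip edge [0.5261 0.3233 0.06  ] [0.4508 0.3124 0.06  ] hdg -171.8 rms 0.06
box end [0.5508 0.1405 0.053 ] [0.4791 0.1296 0.053 ] hdg -171.3 rms 0.14
```

Emit:
apply_moves --rows '[{"slide": [0,0,0],"delta_rot": [0,0,-0.031],"gripper": -1},{"slide": [-20,54,0],"delta_rot": [0,0,0],"gripper": -1},{"slide": [-20,54,0],"delta_rot": [0,0,0],"gripper": -1},{"slide": [-20,54,0],"delta_rot": [0,0,0],"gripper": -1},{"slide": [-21,54,0],"delta_rot": [0,0,0],"gripper": -1},{"slide": [0,0,40],"delta_rot": [0,0,0],"gripper": -1},{"slide": [0,0,0],"delta_rot": [0,0,0],"gripper": -1}]'

```text
clock: 10.98
position: [0.5224, -0.1587, 0.0961]
ee_rot: [0.732, 0.681, -0.002, -0.005]
wrist_force: [-0.5, -0.9, 0.1]
width: 0.0854
```

```bash
python3 -c "
from h import *
to([.5214,-.159,.012],85.8)"
```

```text
t 10.97 pos [ 0.5224 -0.1587  0.0961] toolx hdg 85.9 tilt z [-0.01   0.004 -1.   ] w 0.0854 F [-0.5 -0.9  0.1] T [-0.01  0.02  0.07]
slide mm [-0.6 -0.1 84.1] turn 0.0019
```

Emit:
apply_moves --rows '[{"slide": [0,0,45],"delta_rot": [0,0,0],"gripper": -1},{"slide": [0,0,28],"delta_rot": [0,0,0],"gripper": -1},{"slide": [0,0,9],"delta_rot": [0,0,0],"gripper": -1},{"slide": [0,0,0],"delta_rot": [0,0,0],"gripper": -1}]'

```text
clock: 11.48
position: [0.5245, -0.1596, 0.0201]
ee_rot: [0.732, 0.681, 0.0, 0.0]
wrist_force: [0.0, -0.0, 0.9]
width: 0.0853
```

```bash
python3 -c "
from h import *
to([.5214,-.159,.012],85.8)"
```

```text
t 11.47 pos [ 0.5245 -0.1596  0.0201] toolx hdg 85.9 tilt z [ 0.001 -0.    -1.   ] w 0.0853 F [ 0.  -0.   0.9] T [ 0.   -0.04  0.02]
slide mm [ 0.4 -3.1  8.1] turn 0.0015
```

Emit:
apply_moves --rows '[{"slide": [0,-3,7],"delta_rot": [0,0,0],"gripper": -1},{"slide": [0,0,0],"delta_rot": [0,0,0],"gripper": 0},{"slide": [0,0,0],"delta_rot": [0,0,0],"gripper": 0.5},{"slide": [0,0,0],"delta_rot": [0,0,0],"gripper": 1},{"slide": [0,0,0],"delta_rot": [0,0,0],"gripper": 1},{"slide": [0,0,0],"delta_rot": [0,0,0],"gripper": 1},{"slide": [0,0,0],"delta_rot": [0,0,0],"gripper": 1},{"slide": [0,0,0],"delta_rot": [0,0,0],"gripper": 1},{"slide": [0,0,0],"delta_rot": [0,0,0],"gripper": 1}]'

```text
clock: 12.6
position: [0.5215, -0.1595, 0.0127]
ee_rot: [0.732, 0.681, 0.0, 0.0]
wrist_force: [-0.2, -0.0, 3.1]
width: 0.0128
```

```bash
python3 -c "
from h import *
to([.5214,-.159,.012],85.8)"
```

```text
t 12.60 pos [ 0.5215 -0.1595  0.0127] toolx hdg 85.9 tilt z [ 0.001 -0.    -1.   ] w 0.0128 F [-0.2 -0.   3.1] T [0.01 0.03 0.01]
slide mm [ 0.5 -0.1  0.7] turn 0.001
```

Emit:
apply_moves --rows '[{"slide": [0,0,-15],"delta_rot": [0,0,0],"gripper": 1},{"slide": [0,0,-40],"delta_rot": [0,0,0],"gripper": 1},{"slide": [0,0,-45],"delta_rot": [0,0,0],"gripper": 1},{"slide": [0,0,-20],"delta_rot": [0,0,0],"gripper": 1},{"slide": [0,0,0],"delta_rot": [0,0,-0.111],"gripper": 1},{"slide": [0,0,0],"delta_rot": [0,0,-0.111],"gripper": 1},{"slide": [0,0,0],"delta_rot": [0,0,0],"gripper": 1}]'

```text
clock: 13.48
position: [0.5207, -0.1593, 0.1324]
ee_rot: [0.653, 0.758, -0.0, -0.0]
wrist_force: [0.5, 0.4, -1.7]
width: 0.0131
```

```bash
cat >> h.py <<'E'
BO=np.array([.5025,.2387,0]);BH=98.6
def tip(a,l,z,th,u=12.7):
    """target: tongue-tip bottom at box coords (a along,l lateral,z height) mm, nose-down th deg. Prints slide (in present tool axes), rotvec, and present tip in box coords"""
    s=env.sense();r=R.from_quat(s["ee_rot"]);B=R.from_euler("z",BH,degrees=True)
    off=np.array([105,0,u])*1e-3;T=B*R.from_matrix([[1,0,0],[0,-1,0],[0,0,-1]])*R.from_euler("y",-th,degrees=True)
    p=BO+B.apply(np.array([a,l,z])*1e-3)-T.apply(off)
    e=(B.inv()*r).as_matrix()
    print("t %.2f TCP"%s["clock"],s["position"].round(4),"w %.4f F"%s["width"],s["wrist_force"].round(1),"Fbox",B.inv().apply(s["wrist_force"]).round(1),"T",s["wrist_torque"].round(2))
    print("tip now box mm",(B.inv().apply(s["position"]+r.apply(off)-BO)*1e3).round(1),"nose-down",np.degrees(np.arcsin(-e[2,0])).round(2),"yaw err",np.degrees(np.arctan2(e[1,0],e[0,0])).round(2),"roll",np.degrees(np.arcsin(e[2,1])).round(2))
    print("target TCP",p.round(4),"slide now-axes",(r.inv().apply(p-s["position"])*1e3).round(1),"slide after-rot axes",(T.inv().apply(p-s["position"])*1e3).round(1),"rotvec",(r.inv()*T).as_rotvec().round(4))
E
python3 -c "
from h import *
tip(70,0,90,8)"
```

```text
t 13.47 TCP [ 0.5207 -0.1593  0.1324] w 0.0131 F [ 0.5  0.4 -1.7] Fbox [ 0.3 -0.5 -1.7] T [ 0.02 -0.02 -0.03]
tip now box mm [-291.2   41.3  119.7] nose-down -0.02 yaw err -0.1 roll -0.03
target TCP [0.5073 0.2069 0.1172] slide now-axes [364.1  40.9  15.3] slide after-rot axes [362.6  41.5 -35.6] rotvec [-0.0007 -0.14   -0.0016]
```

Emit:
apply_moves --rows '[{"slide": [26,3,0],"delta_rot": [0,0,0],"gripper": 1},{"slide": [52,6,0],"delta_rot": [0,0,0],"gripper": 1},{"slide": [52,6,0],"delta_rot": [0,0,0],"gripper": 1},{"slide": [52,6,0],"delta_rot": [0,0,0],"gripper": 1},{"slide": [52,6,0],"delta_rot": [0,0,0],"gripper": 1},{"slide": [52,6,0],"delta_rot": [0,0,0],"gripper": 1},{"slide": [52,6,0],"delta_rot": [0,0,0],"gripper": 1},{"slide": [26,2,0],"delta_rot": [0,0,0],"gripper": 1},{"slide": [0,0,0],"delta_rot": [0,-0.14,0],"gripper": 1},{"slide": [0,0,0],"delta_rot": [0,0,0],"gripper": 1},{"slide": [0,0,0],"delta_rot": [0,0,0],"gripper": 1}]'

```text
clock: 14.85
position: [0.5072, 0.2063, 0.1321]
ee_rot: [0.651, 0.756, -0.045, 0.052]
wrist_force: [-1.2, -0.3, -1.4]
width: 0.013
```

Run:
```python
from h import *
tip(70,0,66,8)
c=vision.capture("top");d=vision.capture("side")
np.save("c.npy",[c,d],allow_pickle=True)
A=cv2.resize(c["image"][225:310,160:290],(390*3//2,255*3//2),interpolation=cv2.INTER_CUBIC);b=cv2.resize(d["image"][250:360,250:380],(585,495),interpolation=cv2.INTER_CUBIC)
cv2.imwrite("pics/hover.png",cv2.resize(np.vstack([A,b[:210*2-0]]),None,fx=.74,fy=.74)) if 0 else cv2.imwrite("pics/hover.png",np.hstack([A[:, :400],cv2.resize(b,(400,382))]))
```

```text
t 14.85 TCP [0.5072 0.2063 0.1321] w 0.0130 F [-1.2 -0.3 -1.4] Fbox [-0.1  1.2 -1.4] T [ 0.05  0.03 -0.02]
tip now box mm [6.95e+01 1.00e-01 1.05e+02] nose-down 7.95 yaw err -0.07 roll -0.03
target TCP [0.5073 0.2069 0.0932] slide now-axes [ 5.9  0.2 38.5] slide after-rot axes [ 5.9  0.2 38.5] rotvec [-0.0007 -0.0009 -0.0011]
```

View pics/hover.png

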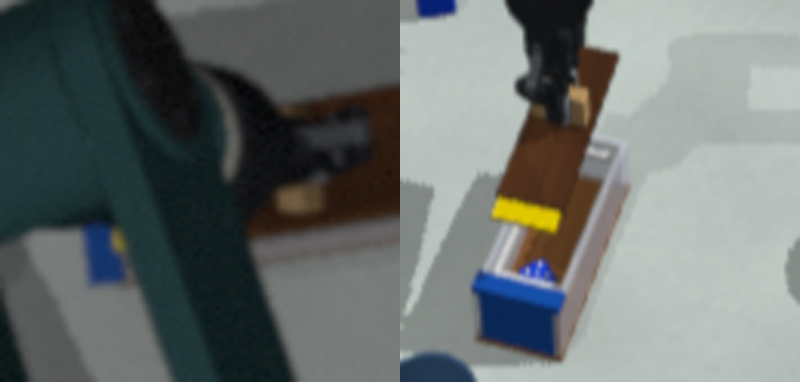

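In the side view the tongue (527,214) hangs above the box opening, behind the lip (520,290). I'll compare the sideways position of tongue and hood in this same view.

Run:
```python
from h import *
c,d=np.load("c.npy",allow_pickle=True)
B=R.from_euler("z",BH,degrees=True)
bx=lambda cc,q,z:(B.inv().apply(onz(cc,q,z)-BO)*1e3).round(1)
k=130/400;j=110/382
f=lambda x,y:(250+(x-400+.5)*k-.5,250+(y+.5)*j-.5)
def go(n,p,q,z,w=2):
    a,b,r=edge(d,p,q,w=w);print(n,a.round(1),b.round(1),bx(d,a,z),bx(d,b,z),"rms %.2f"%r)
# short sides of tongue and hood, long edges
go("tongue L",f(497,199),f(493,216),.109);go("tongue R",f(561,209),f(556,228),.109)
go("tongue low",f(495,216),f(555,230),.105)
go("hood outer top",f(476,285),f(561,306),.06);go("lip edge",f(483,273),f(564,291),.06)
go("hood top L",f(483,273),f(476,285),.06);go("hood R face",f(560,308),f(556,352),.03);go("hood L face",f(477,290),f(480,336),.03)
for n,m in(("tongue",mask(d,(270,300,310,320),(20,120,80),(35,255,255))),("hood",mask(d,(268,325,310,360),(100,120,40),(125,255,255)))):
    p,A=rect(m);print(n,A,p.round(1).tolist())
    for y in np.unique(np.nonzero(m)[0])[::2]:
        x=np.nonzero(m[y])[0];print(y,x.min(),x.max(),end=" | ")
    print()
print("proj expected hood outer corners z60",[proj(d,BO+B.apply([.0985,s*.039,.06])).round(1) for s in(1,-1)],"lip",[proj(d,BO+B.apply([.0805,s*.039,.06])).round(1) for s in(1,-1)],"bottom",[proj(d,BO+B.apply([.0985,s*.039,.0])).round(1) for s in(1,-1)])
s=env.sense();r=R.from_quat(s["ee_rot"]);P=lambda x,y,z:proj(d,s["position"]+r.apply(np.array([x,y,z])*1e-3)).round(1)
print("proj tongue: tip bottom",P(105,28,12.7),P(105,-28,12.7)," tip top",P(105,28,7.7),P(105,-28,7.7),"board front top",P(87,30,4.7),P(87,-30,4.7))
```

```text
tongue L [281.2 307. ] [279.2 311.5] [ 50.1 -30.4 109. ] [ 67.3 -29.7 109. ] rms 0.07
tongue R [302.1 309.8] [300.6 315.4] [ 45.   24.9 109. ] [ 65.   27.5 109. ] rms 0.04
tongue low [280.5 311.9] [299.9 316.4] [ 63.9 -27.6 105. ] [ 65.4  25.8 105. ] rms 0.06
hood outer top [274.2 332.5] [301.7 338.8] [ 97.5 -35.6  60. ] [98.2 40.  60. ] rms 0.07
lip edge [276.6 328.4] [302.8 334. ] [ 82.1 -34.7  60. ] [81.7 37.5 60. ] rms 0.16
hood top L [275.4 327.5] [273.3 331.1] [ 80.1 -38.9  60. ] [ 93.6 -39.4  60. ] rms 0.05
hood R face [300.9 338.3] [301.1 351. ] [71.5 27.7 30. ] [112.8  42.   30. ] rms 0.28
hood L face [274.8 333.1] [276.1 346.3] [ 73.5 -45.2  30. ] [116.1 -25.3  30. ] rms 0.12
tongue 137.0 [[279.3999938964844, 312.3999938964844], [281.29998779296875, 304.79998779296875], [302.5, 310.1000061035156], [300.6000061035156, 317.6000061035156]]
306 282 284 | 308 281 294 | 310 280 301 | 312 280 302 | 314 289 301 | 316 294 300 | 
hood 420.5 [[270.1000061035156, 344.79998779296875], [274.0, 327.5], [303.20001220703125, 334.20001220703125], [299.20001220703125, 351.5]]
325 293 296 | 327 289 298 | 329 275 299 | 331 274 289 | 333 274 298 | 335 276 303 | 337 276 302 | 339 276 301 | 341 277 299 | 343 277 299 | 345 277 299 | 347 280 299 | 349 289 299 | 351 297 299 | 355 268 270 | 357 268 271 | 359 268 273 | 
proj expected hood outer corners z60 [array([301.3, 338.8]), array([272.8, 332.5])] lip [array([303.6, 333.8]), array([275.3, 327.6])] bottom [array([302.2, 354.4]), array([274.4, 348.1])]
proj tongue: tip bottom [279.6 313. ] [300.2 317.4]  tip top [279.4 311.9] [300.  316.2] board front top [280.9 305.6] [302.9 310.2]
```

Emit:
apply_moves --rows '[{"slide": [3,0,20],"delta_rot": [0,0,0],"gripper": 1},{"slide": [3,0,20],"delta_rot": [0,0,0],"gripper": 1},{"slide": [1,0,10],"delta_rot": [0,0,0],"gripper": 1},{"slide": [0,0,0],"delta_rot": [0,0,0],"gripper": 1},{"slide": [0,0,0],"delta_rot": [0,0,0],"gripper": 1}]'

```text
clock: 15.58
position: [0.5081, 0.2065, 0.0829]
ee_rot: [0.651, 0.756, -0.045, 0.053]
wrist_force: [0.1, 1.1, -0.9]
width: 0.0134
```

```bash
python3 -c "
from h import *
tip(72,0,47,8)"
```

```text
t 15.57 TCP [0.5081 0.2065 0.0829] w 0.0134 F [ 0.1  1.1 -0.9] Fbox [ 1.1 -0.3 -0.9] T [0.08 0.03 0.03]
tip now box mm [69.5 -0.9 55.7] nose-down 7.99 yaw err -0.07 roll 0.11
target TCP [0.507  0.2088 0.0742] slide now-axes [ 3.7 -0.8  8.2] slide after-rot axes [ 3.7 -0.7  8.2] rotvec [ 0.0017 -0.0002 -0.0012]
```

Emit:
apply_moves --rows '[{"slide": [2,-0.5,4],"delta_rot": [0,0,0],"gripper": 1},{"slide": [1.5,0,4],"delta_rot": [0,0,0],"gripper": 1},{"slide": [0,0,0],"delta_rot": [0,0,0],"gripper": 1},{"slide": [0,0,0],"delta_rot": [0,0,0],"gripper": 1}]'

```text
clock: 16.08
position: [0.5065, 0.2089, 0.0734]
ee_rot: [0.651, 0.756, -0.046, 0.053]
wrist_force: [0.4, 0.0, -1.1]
width: 0.013
```

```bash
python3 -c "
from h import *
tip(88,0,47,8)"
```

```text
t 16.07 TCP [0.5065 0.2089 0.0734] w 0.0130 F [ 0.4  0.  -1.1] Fbox [-0.  -0.4 -1.1] T [0.07 0.04 0.03]
tip now box mm [72.1  0.4 46.2] nose-down 8.02 yaw err -0.01 roll 0.0
target TCP [0.5046 0.2246 0.0742] slide now-axes [15.6  0.5 -3. ] slide after-rot axes [15.6  0.5 -3. ] rotvec [ 0.      0.0003 -0.0002]
```

Emit:
apply_moves --rows '[{"slide": [4,0,-0.8],"delta_rot": [0,0,0],"gripper": 1},{"slide": [4,0,-0.7],"delta_rot": [0,0,0],"gripper": 1},{"slide": [4,0,-0.6],"delta_rot": [0,0,0],"gripper": 1},{"slide": [3,0,-0.5],"delta_rot": [0,0,0],"gripper": 1},{"slide": [0,0,0],"delta_rot": [0,0,0],"gripper": 1},{"slide": [0,0,0],"delta_rot": [0,0,0],"gripper": 1}]'

```text
clock: 16.82
position: [0.5043, 0.2238, 0.0739]
ee_rot: [0.651, 0.756, -0.046, 0.053]
wrist_force: [0.9, 0.2, -0.6]
width: 0.0128
```

Run:
```python
from h import *
tip(90,0,46,8)
d=vision.capture("side");cv2.imwrite("pics/hook.png",cv2.resize(d["image"][260:360,250:350],(600,600),interpolation=cv2.INTER_CUBIC))
```

```text
t 16.82 TCP [0.5043 0.2238 0.0739] w 0.0128 F [ 0.9  0.2 -0.6] Fbox [ 0.1 -0.9 -0.6] T [ 0.1   0.01 -0.02]
tip now box mm [87.2  0.4 46.6] nose-down 8.02 yaw err -0.02 roll 0.0
target TCP [0.5043 0.2266 0.0732] slide now-axes [2.8 0.5 0.3] slide after-rot axes [2.8 0.5 0.3] rotvec [-0.      0.0004 -0.0004]
```

View pics/hook.png

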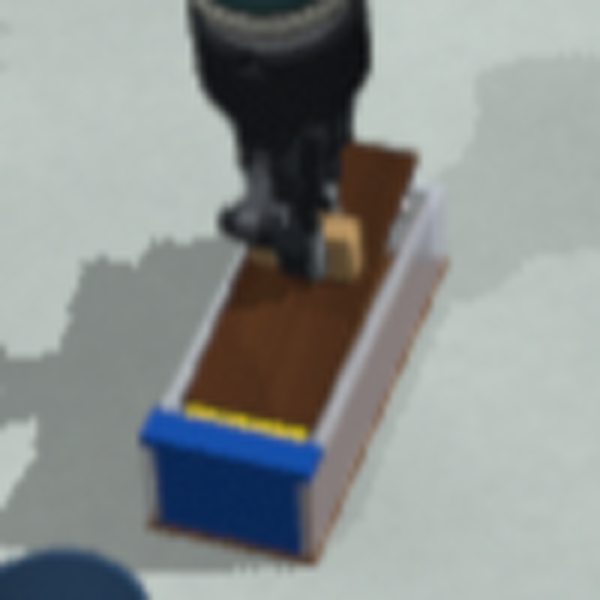

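The tongue is going under the lip, with only a yellow strip left at (245,422), and it is centred between the walls. I'll feel for the end wall.

Emit:
apply_moves --rows '[{"slide": [1.5,0,-0.2],"delta_rot": [0,0,0],"gripper": 1},{"slide": [1.5,0,-0.2],"delta_rot": [0,0,0],"gripper": 1},{"slide": [0,0,0],"delta_rot": [0,0,0],"gripper": 1}]'

```text
clock: 17.25
position: [0.5038, 0.227, 0.0739]
ee_rot: [0.651, 0.756, -0.046, 0.053]
wrist_force: [-0.1, 0.5, -2.0]
width: 0.0134
```

Emit:
apply_moves --rows '[{"slide": [1,0,-0.1],"delta_rot": [0,0,0],"gripper": 1},{"slide": [0,0,0],"delta_rot": [0,0,0],"gripper": 1}]'

```text
clock: 17.5
position: [0.5037, 0.2279, 0.0738]
ee_rot: [0.651, 0.756, -0.046, 0.053]
wrist_force: [-0.5, -0.0, -1.0]
width: 0.0127
```

Emit:
apply_moves --rows '[{"slide": [1,0,-0.1],"delta_rot": [0,0,0],"gripper": 1},{"slide": [0,0,0],"delta_rot": [0,0,0],"gripper": 1}]'

```text
clock: 17.75
position: [0.5036, 0.2284, 0.0739]
ee_rot: [0.651, 0.756, -0.046, 0.053]
wrist_force: [0.9, -1.6, -0.6]
width: 0.0129
```

```bash
python3 -c "
from h import *
tip(90,0,46,8)"
```

```text
t 17.75 TCP [0.5036 0.2284 0.0739] w 0.0129 F [ 0.9 -1.6 -0.6] Fbox [-1.7 -0.7 -0.6] T [-0.26 -0.    0.03]
tip now box mm [91.8  0.4 46.6] nose-down 8.08 yaw err -0.03 roll -0.0
target TCP [0.5043 0.2266 0.0732] slide now-axes [-1.7  0.5  1. ] slide after-rot axes [-1.7  0.5  1. ] rotvec [-0.0001  0.0013 -0.0006]
```

Light contact at a=91.8 mm, where 92.5 was expected. I'll back off 2 mm and swing the tail down about the tip.

Emit:
apply_moves --rows '[{"slide": [-1.8,0,1.3],"delta_rot": [0,0,0],"gripper": 1},{"slide": [-0.3,0,2.9],"delta_rot": [0,0.028,0],"gripper": 1},{"slide": [-0.3,0,2.9],"delta_rot": [0,0.028,0],"gripper": 1},{"slide": [-0.3,0,2.9],"delta_rot": [0,0.028,0],"gripper": 1},{"slide": [0,0,0],"delta_rot": [0,0,0],"gripper": 1},{"slide": [0,0,0],"delta_rot": [0,0,0],"gripper": 1}]'

```text
clock: 18.5
position: [0.5042, 0.225, 0.0643]
ee_rot: [0.652, 0.758, -0.018, 0.021]
wrist_force: [0.0, 0.7, -1.1]
width: 0.013
```

```bash
python3 -c "
from h import *
tip(90,0,45,0)"
```

```text
t 18.50 TCP [0.5042 0.225  0.0643] w 0.0130 F [ 0.   0.7 -1.1] Fbox [ 0.7 -0.1 -1.1] T [ 0.01 -0.01  0.03]
tip now box mm [90.3  0.3 45.8] nose-down 3.19 yaw err -0.04 roll 0.01
target TCP [0.5047 0.2239 0.0577] slide now-axes [-0.8  0.4  6.7] slide after-rot axes [-1.2  0.4  6.6] rotvec [ 0.0002  0.0557 -0.0007]
```

Emit:
apply_moves --rows '[{"slide": [-0.5,0,1.5],"delta_rot": [0,0.014,0],"gripper": 1},{"slide": [-0.3,0,1.5],"delta_rot": [0,0.014,0],"gripper": 1},{"slide": [-0.2,0,1.5],"delta_rot": [0,0.014,0],"gripper": 1},{"slide": [-0.2,0,1.5],"delta_rot": [0,0.014,0],"gripper": 1},{"slide": [0,0,0],"delta_rot": [0,0,0],"gripper": 1},{"slide": [0,0,0],"delta_rot": [0,0,0],"gripper": 1}]'

```text
clock: 19.25
position: [0.5043, 0.2237, 0.0583]
ee_rot: [0.652, 0.758, 0.0, -0.0]
wrist_force: [0.2, -0.2, -1.8]
width: 0.0131
```

Run:
```python
from h import *
tip(90,0,45,0)
d=vision.capture("side");cv2.imwrite("pics/seat.png",cv2.resize(d["image"][260:360,250:350],(600,600),interpolation=cv2.INTER_CUBIC))
```

```text
t 19.25 TCP [0.5043 0.2237 0.0583] w 0.0131 F [ 0.2 -0.2 -1.8] Fbox [-0.2 -0.2 -1.8] T [-0.03  0.02  0.03]
tip now box mm [89.8  0.4 45.6] nose-down -0.01 yaw err -0.03 roll 0.0
target TCP [0.5047 0.2239 0.0577] slide now-axes [0.2 0.4 0.6] slide after-rot axes [0.2 0.4 0.6] rotvec [ 0.0001 -0.0001 -0.0005]
```

View pics/seat.png

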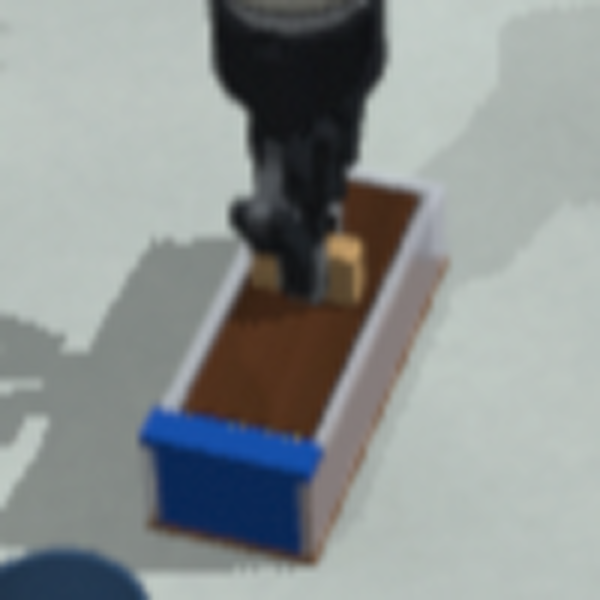

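The lid lies inside the walls: its tail is inside the end wall (385,185) and the tongue is fully under the lip (230,425). I'll ease it down until I feel the ledge.

Emit:
apply_moves --rows '[{"slide": [0,0,0.5],"delta_rot": [0,0,0],"gripper": 1},{"slide": [0,0,0.3],"delta_rot": [0,0,0],"gripper": 1},{"slide": [0,0,0],"delta_rot": [0,0,0],"gripper": 1}]'

```text
clock: 19.68
position: [0.5044, 0.2238, 0.0577]
ee_rot: [0.652, 0.758, 0.0, 0.0]
wrist_force: [-0.2, 0.6, 0.2]
width: 0.0128
```

Emit:
apply_moves --rows '[{"slide": [0,0,0.4],"delta_rot": [0,0,0],"gripper": 1},{"slide": [0,0,0],"delta_rot": [0,0,0],"gripper": 1}]'

```text
clock: 19.92
position: [0.5044, 0.2238, 0.0577]
ee_rot: [0.652, 0.758, 0.0, 0.0]
wrist_force: [-2.5, -0.6, 3.1]
width: 0.0129
```

Emit:
apply_moves --rows '[{"slide": [0,0,0],"delta_rot": [0,0,0],"gripper": 0.6},{"slide": [0,0,0],"delta_rot": [0,0,0],"gripper": 0.2},{"slide": [0,0,0],"delta_rot": [0,0,0],"gripper": -0.2},{"slide": [0,0,0],"delta_rot": [0,0,0],"gripper": -0.2},{"slide": [0,0,0],"delta_rot": [0,0,0],"gripper": -0.2},{"slide": [0,0,-10],"delta_rot": [0,0,0],"gripper": -0.2},{"slide": [0,0,-30],"delta_rot": [0,0,0],"gripper": -0.2},{"slide": [0,0,-50],"delta_rot": [0,0,0],"gripper": -0.2},{"slide": [0,-55,-20],"delta_rot": [0,0,0],"gripper": -0.2},{"slide": [0,-55,0],"delta_rot": [0,0,0],"gripper": -0.2},{"slide": [0,-55,0],"delta_rot": [0,0,0],"gripper": -0.2},{"slide": [0,0,0],"delta_rot": [0,0,0],"gripper": -0.2}]'

```text
clock: 21.42
position: [0.3382, 0.1986, 0.1674]
ee_rot: [0.652, 0.759, 0.0, 0.0]
wrist_force: [-0.3, -1.1, 1.1]
width: 0.0515
```

Run:
```python
from h import *
to(None)
c=vision.capture("top");d=vision.capture("side")
A=cv2.resize(c["image"][230:300,165:275],(440,280),interpolation=cv2.INTER_CUBIC)
b=cv2.resize(d["image"][270:360,260:350],(280,280),interpolation=cv2.INTER_CUBIC)
cv2.imwrite("pics/fin.png",np.vstack([np.hstack([A,b]),cv2.resize(c["image"][80:330],(720,281))]))
m=mask(c,(200,235,265,300),(5,50,90),(25,255,255))
p,a=rect(m);B=R.from_euler("z",BH,degrees=True);print("rib",a,p.mean(0),B.inv().apply(onz(c,p.mean(0),.083)-BO)*1e3)
```

```text
t 21.43 pos [0.3382 0.1986 0.1674] toolx hdg 98.7 tilt z [ 0.001  0.001 -1.   ] w 0.0515 F [-0.3 -1.1  1.1] T [ 0.06 -0.06  0.09]
rib 100.0 [223.3473  263.36624] [-15.14324181   0.94591576  83.        ]
```

View pics/fin.png

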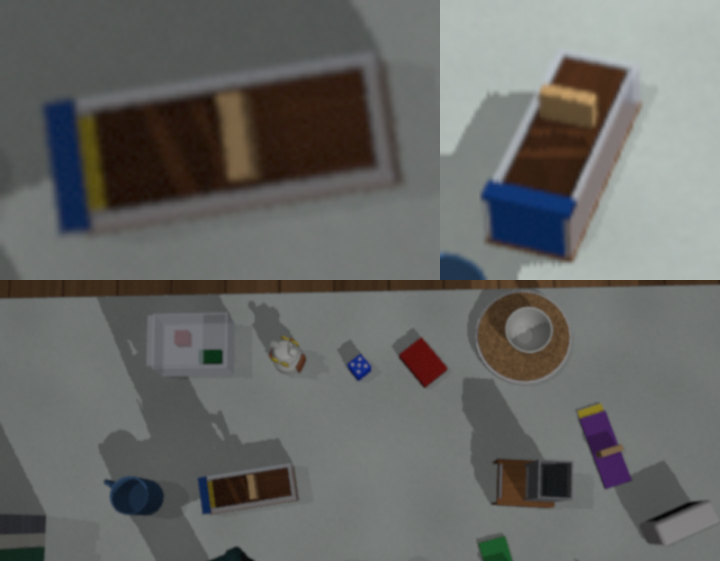

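The lid lies flat inside the walls, its tongue strip (92,162) running under the lip. The rib measures 15.1 mm behind the box's middle (15 expected) and 0.9 mm sideways. The other objects look unmoved, so I'll hand in.

```bash
python3 -c "
from station import env
print(env.hand_in())"
```

```text
the job is handed in; nothing more can be done
None
```

The dice box is closed and the job is handed in, at about 21.5 s of the 58 s allowed. No verdict is reported back.

**What I did:** I pulled the lid out of the bay by its sides, laid it flat on the shelf and let go. I then picked it up by the rib, hooked the tongue under the blue lip at an 8° tilt, swung the other end down and let go.

**Last checks:**
- **Fit:** the rib sits 15.1 mm behind the box's middle (15 expected) and 0.9 mm to one side, within the 3 mm of play. In both views the lid is level inside the walls with its tongue under the lip.
- **Seating height:** I pressed it lightly onto the ledge (about 3 N) with its underside at about 45 mm, as specified.
- **Everything else:** the owl, big die, card box, mug and look-alikes look unmoved in the last picture, judged by eye. The gripper was well clear of everything.

**Small disagreements:**
- The tongue touched the end wall at 91.8 mm by my measurement, against 92.5 mm nominal.
- The gripper's opening read 1 to 4 mm less than the true width of what it held.

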